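# Re-hook the clamp spring of a circuit-board holder

### The job

The clamp spring of the green board holder has come off its anchor. With the red-handled spring puller, stretch the spring by its orange pull ring and set the hook round the yellow-capped anchor post, then stand the puller back in the hole of the tool stand that it came from and let go. Do not touch the spring with the gripper fingers.

Things in the scene. Friction and masses are not known exactly. Their poses are not given: they have to be found in the camera images.
- puller_grip (a point): Spring puller, upright in a 56 mm high plywood stand. Mid-handle: red handle 24 x 24 mm, from 26 mm below to 30 mm above this point; 52 mm black flange, underside 30 mm below, rests on the stand; 6 mm pin with 9 mm end ball, end 70 mm below, hangs in a 30 mm square hole. z up; x along the stand, where a cream-handled thick-shafted tool (not for this job) stands 120 mm off on one side.
- ring (a point): Centre of the orange pull ring (28 mm inside) at the spring's outer end, level, 34 mm up. x outward from stud, z up. Inward of it is a flat U hook, 24 mm inside: shank on its -y side, open on +y inward of the lip, which ends 34 mm from here. The post passes the lip sideways when 38 to 62 mm inward of here; seated, it is 22 mm inward. Swings freely about the stud, stays put, cannot be lifted.
- post (a point): Anchor post: fixed upright brass pin, 8 mm thick, yellow cap, on the green base. The point is on its axis at the spring's height, 34 mm; its top is at 46 mm, the base's top at 12 mm. It is 146 mm from the stud. At first the slack spring lies 20 to 43 degrees to one side of the line from stud to post, with the hook's open (+y) side facing the post.
- stud (a point): Fixed steel stud at the spring's inner end, the axis about which the spring swings level; the point is 34 mm up, at the spring's height. The ring's centre is 138 mm from it when slack and can be drawn out to 223 mm; the pull is 0.8 N when slack and grows by 0.6 N for each 10 mm.
Mind the look-alikes: they are no part of the job. Of the things that look like the part that bears puller_grip, the smallest one is meant.

How it is judged:
By the outcome, as a careful person would: the job done as asked, in the order asked, and still so for the second after the job is handed in, with the robot touching nothing.
It also fails if it takes over 48 s, if anything falls off the work surface, if the arm or the gripper's body presses on something with over 40 N, if the wrist force passes 120 N, or if a joint passes its speed limit or range.

### The arm

A 6-joint arm with a two-finger parallel gripper is mounted at the origin on the work surface. World frame = base frame: x ahead of the robot, y to its left, z up, the work surface at z = 0. Lengths are in mm, angles in rad, forces in N, time in s.
With the tool pointing down it reaches from about 275 to 1000 mm from the base axis. Payload 8.4 kg.
Tool frame: the origin (TCP) lies at the very end of the fingers, on their centre line; the grasp point (between the pads) lies behind it (r.grip_point_offset is the x of the grasp point in the tool frame, in mm); x points along the fingers, z is the direction in which the jaws open and shut, and the axes are right-handed (so a half turn about x gives the same grasp; the last joint's range is limited). The gripper opens to 85 mm and grips with 20 to 120 N. Pads are 22 mm wide; open, the fingers measure 114 mm over their backs; the gripper's body (76 mm by 85 mm) begins 54 mm behind the grasp point. The pads swing forward as they close: fully open they stand 13 mm farther back than shut.
Start: joints at [1.133, 0.353, 1.633, -0, 1.155, -0.002], TCP at [263.834, 566.586, 231.281] pointing down, gripper open.
Joint ranges: [-2.63, 2.63], [-0.92, 2.1], [0.06, 2.66], [-1.3, 4.44], [0, 2.69], [-3.02, 3.02]. Speed limits (rad/s): [2.22, 2.22, 2.79, 3.14, 3.14, 3.14].

### API

Orientations are given as [roll, pitch, yaw] about the fixed x, y, z axes, in that order (R = Rz(yaw) Ry(pitch) Rx(roll)).
In Python, from rig import r, vision, order gives the robot as it stands. The module is installed in compiled form; this text tells all that it offers.
- The arm moves only by the tool step_arm, never from a script. Its argument "rows" is a list of rows, each a list of 7 numbers: the shift along the world's x, y, z in mm, then the turn, a rotation vector about the world's x, y, z in rad, then the finger opening in mm, from 0 to 85.4. A call has exactly 8 rows; each row is the pose to reach, as a shift and turn from the pose measured when the call began; what a row does not reach only later rows make up. A row lasts 1/8 s, in which the tool goes at most 62.5 mm and 10.7 degrees, less where a joint would pass 70% of its speed; a pose out of reach is approached as far as the arm can. A call with a gripper value outside its range is refused whole. The fingers move at their own pace and stop on an object; "force" is the grip in N (left out, the last holds). Time passes only in rows, so rows that repeat a pose let the fingers close, or fill a call up. It gives the time, the measured TCP pose, the force and the opening at its end, in the units of the state.
- r.sense(): the state, without advancing time (a new reading comes with each control period).
- vision.grab_frame(name): name is "side" or "top"; returns (picture, depth): 384x512x3 uint8, red, green, blue; 384x512 float32, mm along the optical axis (not along the pixel's ray), 0 where there is no reading.
- vision.camera_info(name): a dict with "K" (3x3 intrinsics, pixels), "origin" and "attitude" of the camera in the world. Camera axes: x right, y down, z forward; pixel columns grow to the right and rows downward; lengths in mm; the calibration is good to about 2 mm. A picture is of the moment at which its call begins. camera_info takes no time and is no camera call.
- order.sign_off(): hands the job in, once; it reports no verdict.
The state is a dict: "clock": time; "qpos": joint angles; "qvel": joint speeds; "joint_efforts": joint torques, N m; "eef_pos": TCP position; "tcp_rot": TCP orientation; "contact_force": force on the tool from outside, world axes, zero at the start; "wrist_torque": the same for the moment, N m; "opening": opening from 0.0 (shut) to 1.0 (fully open).
Only numpy, scipy, OpenCV 4.12 (cv2) and the standard library are available. Lean on these libraries where they do the work, as an engineer would, in place of code of your own. Each camera call takes 0.05 s, during which the arm holds its last target.

## Working session

There is one attempt and no reset: what is moved stays moved. The work goes in short steps, Python scripts to look and compute and a tool call to move; the robot and the scene stay as the last step left them, time stands still between calls to the robot, and variables do not carry over. Pictures are saved under pics/ and viewed, and the job is handed in when it is done.

Besides the shell and the picture viewer there is one more tool, called as name(argument=value, ...) on one line, values as JSON. step_arm: Moves the arm, as the interface text tells. Its arguments: {"type":"object","properties":{"rows":{"type":"array"},"force":{"type":"number"}},"required":["rows"]}

```bash
mkdir -p pics; python3 - <<'E'
from rig import r,vision,order
import cv2,numpy as np
print(r.sense(), r.grip_point_offset)
for n in("side","top"):
    p,d=vision.grab_frame(n); cv2.imwrite(f"pics/{n}0.png",p[:,:,::-1]); np.savez(f"{n}0.npz",p=p,d=d)
    i=vision.camera_info(n); print(n,i)
E
```

```text
{'clock': 0.0, 'qpos': array([ 1.13261757e+00,  3.53652213e-01,  1.63413076e+00, -2.49330765e-05,
        1.15519162e+00, -2.40536802e-03]), 'qvel': array([-2.03559168e-03, -2.24283806e-04, -1.44455558e-03, -1.40302150e-05,
        9.29778869e-04,  1.60184295e-05]), 'joint_efforts': array([-3.97861522e-04, -6.05237603e+01, -3.42067051e+01, -1.07355515e-04,
        9.38408106e-03,  2.72634293e-05]), 'eef_pos': array([263.6298122 , 566.15816281, 230.5605815 ]), 'tcp_rot': array([-3.12750345,  1.56941419, -1.99247043]), 'contact_force': array([-0.48333428,  0.62055539,  0.29165605]), 'wrist_torque': array([ 0.01031114, -0.02312434,  0.04066517]), 'opening': 0.9996040299640059} -18.700000000000003
side {'K': array([[493.99257868,   0.        , 254.72015016],
       [  0.        , 493.99257868, 191.31082013],
       [  0.        ,   0.        ,   1.        ]]), 'origin': array([ 110.53290927, -945.48058787,  652.40640356]), 'attitude': array([-2.07280707, -0.01964377, -0.45005304])}
top {'K': array([[352.25573681,   0.        , 254.25300039],
       [  0.        , 352.25573681, 190.43329352],
       [  0.        ,   0.        ,   1.        ]]), 'origin': array([443.20097342, -59.68580485, 974.43267788]), 'attitude': array([-2.98829881,  0.00747468, -1.5843963 ])}
```

View pics/side0.png

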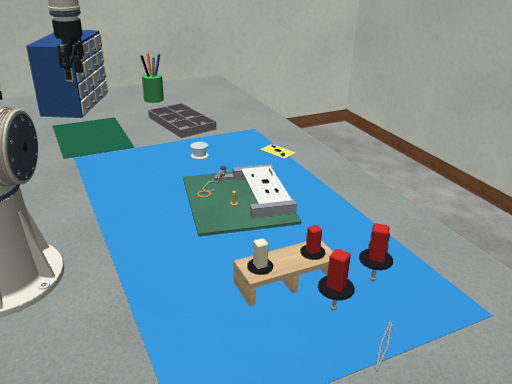

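View pics/top0.png

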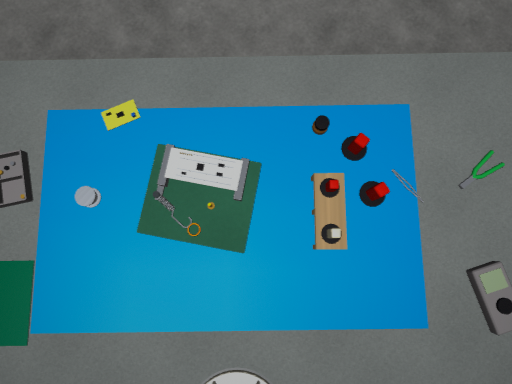

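The red things are at top pixels (331,187) in the plywood stand, (355,147) and (375,193), the last two being free-standing and larger. The stand one is smallest and matches. I'll check close crops and measure.

```bash
cat > h.py <<'E'
import numpy as np,cv2
from scipy.spatial.transform import Rotation as R
from rig import r,vision,order
C={n:vision.camera_info(n) for n in("side","top")}
def ray(n,u,v):
    c=C[n];M=R.from_euler('xyz',c['attitude']).as_matrix()
    return c['origin'],M@np.linalg.inv(c['K'])@np.array([u,v,1.])
def onz(n,u,v,z):
    o,d=ray(n,u,v);return o+d*(z-o[2])/d[2]
def dep(n,D,u,v):
    o,d=ray(n,u,v);return o+d*D[int(round(v)),int(round(u))]
def proj(n,P):
    c=C[n];M=R.from_euler('xyz',c['attitude']).as_matrix()
    q=c['K']@(M.T@(np.asarray(P)-c['origin']));return q[:2]/q[2]
def tri(a,b):
    o1,d1=ray("top",*a);o2,d2=ray("side",*b)
    A=np.stack([d1,-d2],1);t=np.linalg.lstsq(A,o2-o1,rcond=None)[0]
    p,q=o1+d1*t[0],o2+d2*t[1];return (p+q)/2,np.linalg.norm(p-q)
def blobs(img,mask,amin=4):
    n,l,s,c=cv2.connectedComponentsWithStats(mask.astype(np.uint8),connectivity=8)
    return [(c[i].round(2),s[i].tolist()) for i in range(1,n) if s[i][4]>=amin]
def crop(n,p,x0,y0,w,h,k,name):
    cv2.imwrite(f"pics/{name}.png",cv2.resize(p[y0:y0+h,x0:x0+w,::-1],None,fx=k,fy=k,interpolation=cv2.INTER_CUBIC))
E
python3 - <<'E'
from h import *
for n in("side","top"):
    z=np.load(f"{n}0.npz");p=z['p'];hsv=cv2.cvtColor(p,cv2.COLOR_RGB2HSV)
    H,S,V=[hsv[...,i].astype(int) for i in range(3)]
    print(n,"red",blobs(p,((H<4)|(H>176))&(S>180)&(V>80),15))
    print("orange",blobs(p,(H>=5)&(H<18)&(S>170)&(V>100),3))
    print("yellow",blobs(p,(H>=18)&(H<32)&(S>150)&(V>100),3))
z=np.load("top0.npz");crop("top",z['p'],135,140,130,115,6,"tc");crop("top",z['p'],300,110,110,150,4,"ts")
z=np.load("side0.npz");crop("side",z['p'],175,150,130,90,6,"sc");crop("side",z['p'],225,210,180,110,4,"ss")
E
```

```text
side red [(array([378.46, 242.49]), [369, 224, 20, 38, 584]), (array([313.5 , 239.41]), [306, 226, 16, 28, 352]), (array([337.9, 269.9]), [327, 249, 23, 43, 733])]
orange [(array([148.91,  63.36]), [147, 53, 5, 22, 33]), (array([203.56, 193.74]), [198, 191, 13, 7, 27])]
yellow [(array([233.57, 192.71]), [233, 191, 2, 4, 7])]
top red [(array([360.78, 140.58]), [354, 133, 15, 17, 150]), (array([333.18, 184.07]), [329, 180, 10, 9, 84]), (array([380.54, 189.55]), [373, 182, 16, 16, 157])]
orange [(array([199.67, 229.5 ]), [199, 228, 2, 4, 6])]
yellow [(array([119.68, 114.47]), [102, 100, 37, 30, 571]), (array([  0.4, 171.8]), [0, 171, 2, 3, 5]), (array([ 22., 196.]), [21, 195, 3, 3, 9]), (array([210.69, 205.28]), [208, 202, 7, 7, 32]), (array([192.79, 229.19]), [187, 223, 13, 13, 42])]
```

View pics/tc.png

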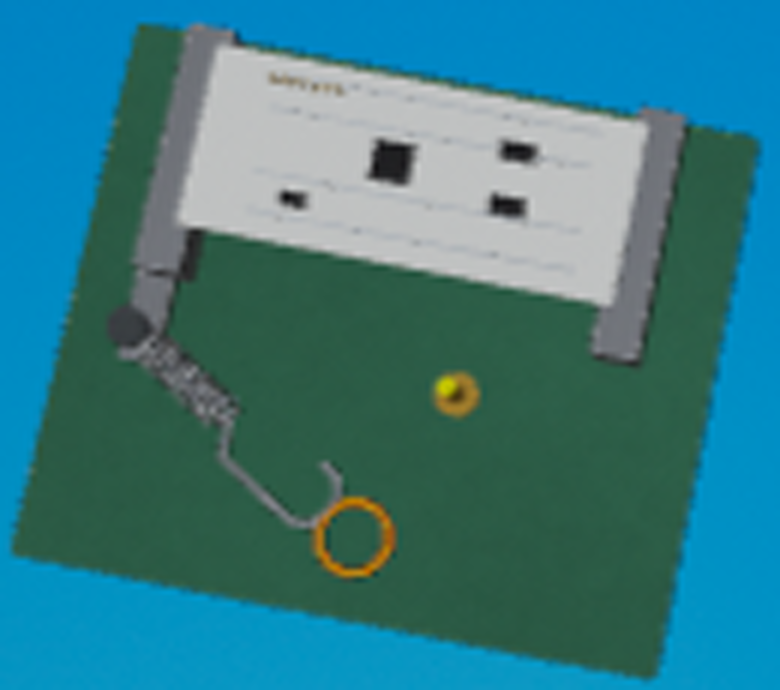

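View pics/ts.png

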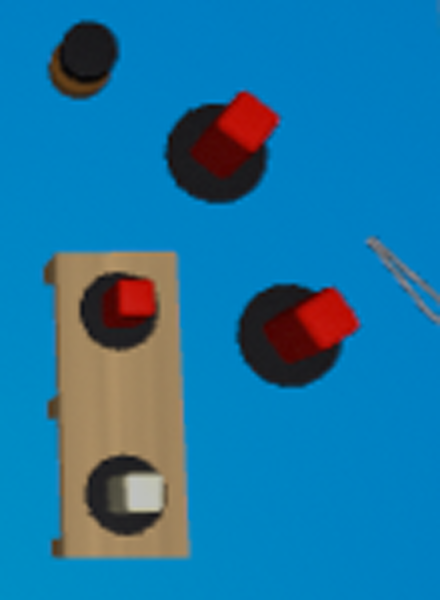

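View pics/sc.png

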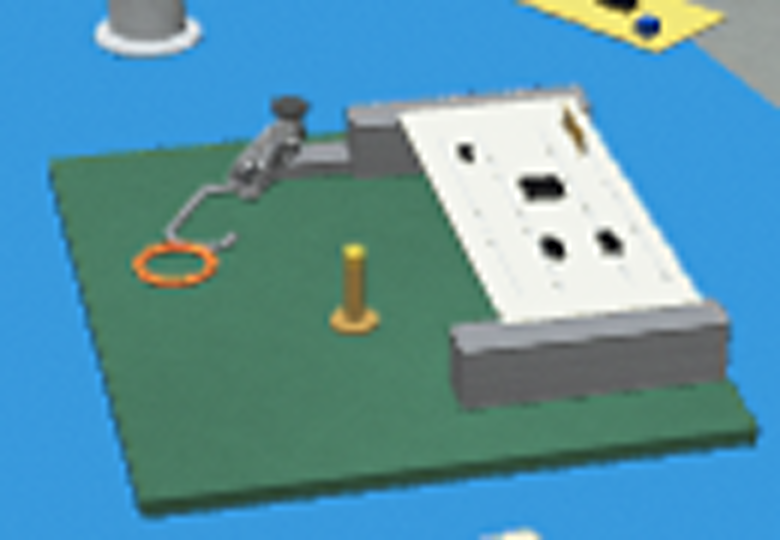

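View pics/ss.png

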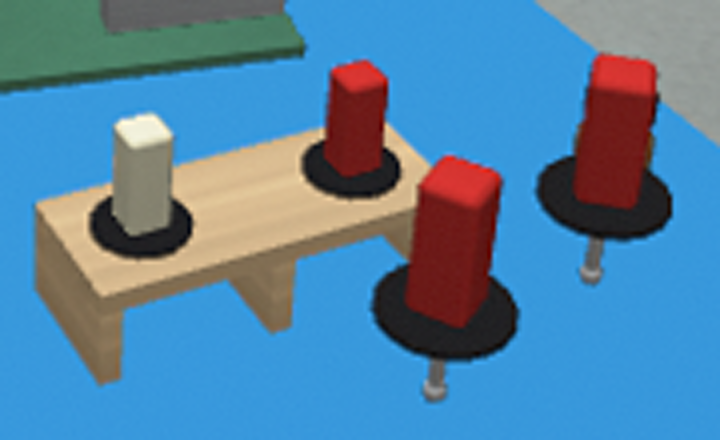

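The crops confirm the smallest red-handled tool is in the stand at top (334,184). The ring is at about (194,229), the post cap at about (209,204) and the stud at about (156,194). Now the positions.

```bash
python3 - <<'E'
from h import *
z=np.load("top0.npz");p=z['p'];D=z['d'];zs=np.load("side0.npz");ps=zs['p'];Ds=zs['d']
def f(x,y,x0,y0,k):return ((x+.5)/k-.5+x0,(y+.5)/k-.5+y0)
t=lambda x,y:f(x,y,135,140,6); s=lambda x,y:f(x,y,175,150,6); tt=lambda x,y:f(x,y,300,110,4); ss=lambda x,y:f(x,y,225,210,4)
print("stud",tri(t(129,326),s(290,103)),onz("top",*t(129,326),50))
print("cap",tri(t(447,386),s(354,250)),onz("top",*t(447,386),46),onz("side",*s(354,250),46))
print("postbase",onz("top",*t(457,394),13),onz("side",*s(355,320),13))
print("ring",tri(t(355,538),s(175,263)),onz("top",*t(355,538),34),onz("side",*s(175,263),34))
print("red top",tri(tt(136,298),ss(359,75)),onz("top",*tt(136,298),116),onz("side",*ss(359,75),116))
print("cream top",tri(tt(144,493),ss(144,130)),onz("top",*tt(144,493),116),onz("side",*ss(144,130),116))
print("flange red",onz("top",*tt(120,311),59),onz("side",*ss(351,168),59))
print("flange cream",onz("top",*tt(125,495),59),onz("side",*ss(141,221),59))
hsv=cv2.cvtColor(p,cv2.COLOR_RGB2HSV);H,S,V=[hsv[...,i].astype(int) for i in range(3)]
m=((H<4)|(H>176))&(S>180)&(V>170);m[:, :325]=0;m[:,345:]=0
ys,xs=np.nonzero(m);pts=np.array([dep("top",D,u,v) for u,v in zip(xs,ys)]);k=pts[:,2]>np.median(pts[:,2])-3
print(len(pts),np.median(pts,0),pts[k].mean(0))
c=np.array([onz("top",u,v,116)[:2] for u,v in zip(xs,ys)]);print(c.mean(0),cv2.minAreaRect(c.astype(np.float32)))
for u,v in [t(355,538-38),t(355,538+38),t(129,326),t(447,386)]: print(dep("top",D,u,v))
m=(H>=8)&(H<32)&(S>140)&(V>90);m[:222]=0;m[238:]=0;m[:,:184]=0;m[:,203:]=0
ys,xs=np.nonzero(m);e=cv2.fitEllipse(np.stack([xs,ys],1).astype(np.float32));print("ringell",e,onz("top",*e[0],34))
E
```

```text
stud (array([581.41355738, 206.9702299 ,  46.9592456 ]), np.float64(0.771915374492392)) [580.60025733 206.23184964  50.        ]
cap (array([552.33624558,  65.57130671,  46.41746834]), np.float64(0.18604297863114838)) [552.2984063   65.66133482  46.        ] [552.73092077  66.24255905  46.        ]
postbase [552.42544688  65.51291814  13.        ] [552.15756525  63.94043734  13.        ]
ring (array([486.80714354, 107.70632824,  33.36087297]), np.float64(0.5734769273740646)) [486.50900087 107.69278928  34.        ] [486.68412879 106.51082833  34.        ]
red top (array([ 589.71511881, -252.12004289,  112.83209655]), np.float64(0.8735395185151753)) [ 588.77746519 -251.20723514  116.        ] [ 587.37536725 -256.23737868  116.        ]
cream top (array([ 469.75882066, -251.18910119,  112.86646394]), np.float64(0.9367907366753725)) [ 469.23339495 -250.30063807  116.        ] [ 468.13404369 -255.33320665  116.        ]
flange red [ 589.93585705 -253.01161075   59.        ] [ 587.89673039 -256.02077016   59.        ]
flange cream [ 469.85200983 -250.67648845   59.        ] [ 470.00836908 -251.49640218   59.        ]
58 [ 589.2911061  -250.22565777  116.37182497] [ 589.41092811 -250.71291603  116.21122451]
[ 589.44770737 -250.76046364] ((590.1663818359375, -250.9746856689453), (17.26622772216797, 17.70822525024414), 87.34312438964844)
[503.22250032 107.63743756  35.50433638]
[470.43397144 111.52327325  11.26058601]
[581.23045646 207.45151447  45.75997304]
[552.12335431  65.46020941  47.48971414]
ringell ((193.56068420410156, 229.15281677246094), (11.452775001525879, 12.537276268005371), 60.187843322753906) [486.77326793 108.20019477  34.        ]
```

```bash
python3 - <<'E'
from h import *
z=np.load("top0.npz");D=z['d']
def f(x,y,x0,y0,k):return ((x+.5)/k-.5+x0,(y+.5)/k-.5+y0)
tt=lambda x,y:f(x,y,300,110,4)
for n,c in dict(redA=(326,320),redAfl=(260,355),redB=(248,122),redBfl=(190,170),red=(136,298),flange=(95,325),stand=(70,400),cream=(144,493)).items(): print(n,dep("top",D,*tt(*c)).round(1))
s=r.sense();M=R.from_euler('xyz',s['tcp_rot']).as_matrix();print(M.round(3))
for a in(0,90):
    # required rotvec to have x down, z jaw along angle a
    for sg in(1,-1):
        zz=sg*np.array([np.cos(np.radians(a)),np.sin(np.radians(a)),0]);x=np.array([0,0,-1.]);T=np.stack([x,np.cross(zz,x),zz],1)
        print(a,sg,R.from_matrix(T@M.T).as_rotvec().round(3))
E
```

```text
redA [ 570.8 -361.2  132.7]
redAfl [ 559.7 -343.6   57.2]
redB [ 695.  -321.7  132.6]
redBfl [ 684.8 -304.3   58. ]
red [ 588.7 -251.2  116.2]
flange [ 580.6 -235.9   60.8]
stand [ 531.8 -217.9   58.4]
cream [ 469.3 -250.5  115.3]
[[-0.001 -0.907  0.422]
 [-0.001  0.422  0.907]
 [-1.     0.    -0.001]]
0 1 [ 1.000e-03 -1.000e-03 -1.135e+00]
0 -1 [1.000e-03 1.000e-03 2.007e+00]
90 1 [ 0.001 -0.     0.436]
90 -1 [-0.000e+00 -2.000e-03 -2.706e+00]
```

step_arm(rows=[[20.4,-51.1,0,0,0,-0.169,85],[40.8,-102.2,0,0,0,-0.338,85],[61.2,-153.3,0,0,0,-0.507,85],[81.6,-204.4,0,0,0,-0.676,85],[102,-255.5,0,0,0,-0.845,85],[122.4,-306.6,0,0,0,-1.014,85],[142.8,-357.7,0,0,0,-1.183,85],[163,-408.7,0,0,0,-1.353,85]])

```text
clock: 1.1
eef_pos: [426.9, 155.8, 230.6]
tcp_rot: [3.088, 1.57, 2.864]
contact_force: [1.0, 0.7, 0.7]
opening: 0.999
```

step_arm(rows=[[20.3,-50.9,0,0,0,-0.169,85],[40.6,-101.8,0,0,0,-0.338,85],[61,-152.7,0,0,0,-0.507,85],[81.3,-203.5,0,0,0,-0.676,85],[101.6,-254.4,0,0,0,-0.845,85],[122,-305.3,0,0,0,-1.014,85],[142.3,-356.2,0,0,0,-1.183,85],[162.6,-407,0,0,0,-1.353,85]])

```text
clock: 2.1
eef_pos: [589.8, -252.9, 230.2]
tcp_rot: [-2.899, 1.569, 1.802]
contact_force: [1.4, 0.3, -0.4]
opening: 0.993
```

```bash
cat > st.py <<'E'
from h import *
s=r.sense();M=R.from_euler('xyz',s['tcp_rot']).as_matrix()
print(s['clock'],s['eef_pos'].round(2),"f",s['contact_force'].round(2),"t",s['wrist_torque'].round(2),s['opening'])
zz=np.array([0,-1.,0]);x=np.array([0,0,-1.]);T=np.stack([x,np.cross(zz,x),zz],1)
print("turn to jaw -y",R.from_matrix(T@M.T).as_rotvec().round(4),"q",s['qpos'].round(2))
E
python3 st.py
```

```text
2.1 [ 589.78 -252.95  230.22] f [ 1.43  0.31 -0.4 ] t [-0.01  0.01 -0.  ] 0.992937248034151
turn to jaw -y [-0.0015 -0.0004  0.0114] q [-0.41  0.38  1.6   0.    1.17  1.17]
```

step_arm(rows=[[-0.1,0.5,-25,0,0,0.004,85],[-0.2,1,-55,0,0,0.008,85],[-0.3,1.5,-85,0,0,0.011,85],[-0.3,1.7,-115,0,0,0.011,85],[-0.3,1.7,-140,0,0,0.011,85],[-0.3,1.7,-155,0,0,0.011,85],[-0.3,1.7,-161,0,0,0.011,85],[-0.3,1.7,-161,0,0,0.011,85]])

```text
clock: 3.1
eef_pos: [589.6, -251.3, 69.4]
tcp_rot: [-2.965, 1.569, 1.747]
contact_force: [0.0, -0.2, 0.3]
opening: 0.995
```

```bash
cat > look.py <<'E'
import sys
from h import *
n,x0,y0,w,h,k,name=sys.argv[1:];x0,y0,w,h,k=map(int,(x0,y0,w,h,k))
p,d=vision.grab_frame(n);np.savez(f"{name}.npz",p=p,d=d);crop(n,p,x0,y0,w,h,k,name)
E
python3 look.py side 225 150 180 140 4 g1; python3 st.py
```

```text
3.15 [ 589.92 -251.47   69.9 ] f [ 0.08  0.31 -0.3 ] t [-0.   -0.02  0.  ] 0.9938354763200434
turn to jaw -y [-0.0011  0.0005  0.0005] q [-0.41  0.56  1.71  0.    0.87  1.16]
```

View pics/g1.png

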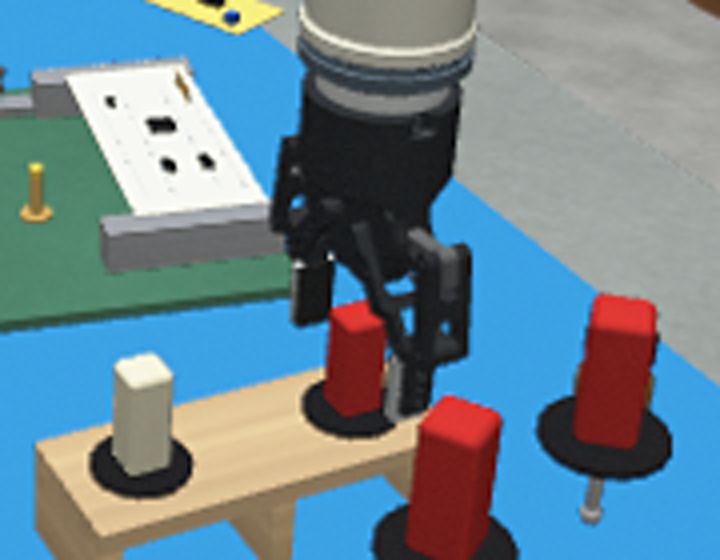

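The fingers straddle the small red handle, at crop (355,355), and touch nothing else. I'll close.

step_arm(rows=[[0,0,0,0,0,0,60],[0,0,0,0,0,0,35],[0,0,0,0,0,0,15],[0,0,0,0,0,0,15],[0,0,0,0,0,0,15],[0,0,0,0,0,0,15],[0,0,0,0,0,0,15],[0,0,0,0,0,0,15]], force=90)

```text
clock: 4.15
eef_pos: [590.3, -251.6, 70.4]
tcp_rot: [2.111, 1.569, 0.54]
contact_force: [-0.4, 0.5, 4.7]
opening: 0.272
```

step_arm(rows=[[0,0,8,0,0,0,15],[0,0,20,0,0,0,15],[0,0,35,0,0,0,15],[0,0,50,0,0,0,15],[0,0,65,0,0,0,15],[0,0,80,0,0,0,15],[0,0,90,0,0,0,15],[0,0,90,0,0,0,15]])

```text
clock: 5.15
eef_pos: [590.8, -251.8, 161.3]
tcp_rot: [1.642, 1.568, 0.071]
contact_force: [-0.1, -0.2, -1.0]
opening: 0.27
```

```bash
python3 look.py side 225 130 180 140 4 g2; python3 st.py
```

```text
5.2 [ 590.32 -251.62  160.51] f [ 0.24  0.42 -0.85] t [ 0.02  0.06 -0.  ] 0.26744391297283954
turn to jaw -y [-0.0007  0.0015  0.0005] q [-0.41  0.45  1.66  0.    1.03  1.16]
```

View pics/g2.png

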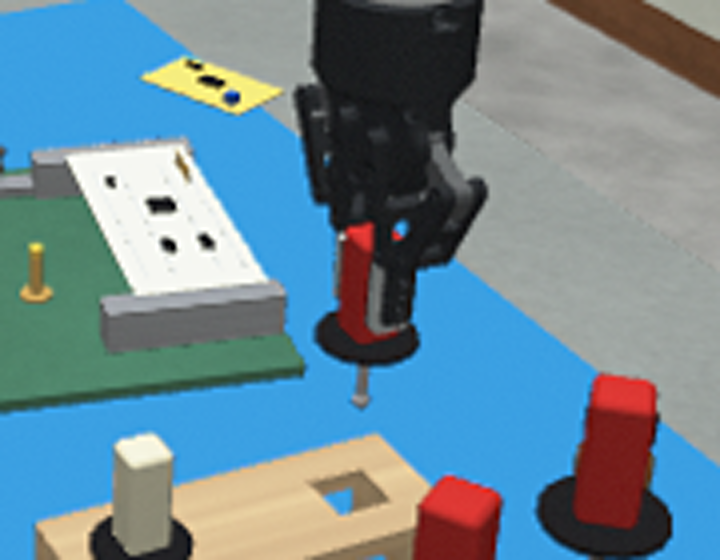

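The puller is held upright, with its ball at crop (361,402) and the empty hole at (348,492). I'll check the pin's offset from the TCP.

```bash
python3 - <<'E'
from h import *
f=lambda x,y:((x+.5)/4-.5+225,(y+.5)/4-.5+130)
print("ball",onz("side",*f(361,402),110.6),"pin root",onz("side",*f(364,368),144))
print("hole",onz("side",*f(348,492),56))
E
```

```text
ball [ 589.68439125 -255.20163265  110.6       ] pin root [ 577.39578549 -272.76146941  144.        ]
hole [ 587.05165635 -254.89795511   56.        ]
```

step_arm(rows=[[-10,36,0,0,0,0,15],[-24,83,0,0,0,0,15],[-40,138,0,0,0,0,15],[-56,194,0,0,0,0,15],[-72,250,0,0,0,0,15],[-88,305,-10,0,0,0,15],[-99,343,-30,0,0,0,15],[-103.6,359.6,-45,0,0,0,15]])

```text
clock: 6.2
eef_pos: [485.5, 109.5, 114.4]
tcp_rot: [2.715, 1.57, 1.145]
contact_force: [0.4, 0.7, -0.6]
opening: 0.269
```

```bash
python3 look.py side 155 100 150 130 5 g3; python3 look.py top 135 140 130 115 6 g3t;python3 st.py
```

```text
6.3 [485.15 108.67 113.7 ] f [ 0.24 -0.65 -0.96] t [-0.02 -0.01 -0.03] 0.26881532786532364
turn to jaw -y [ 0.0001 -0.0018 -0.0016] q [0.22 0.31 2.   0.   0.83 1.79]
```

View pics/g3.png

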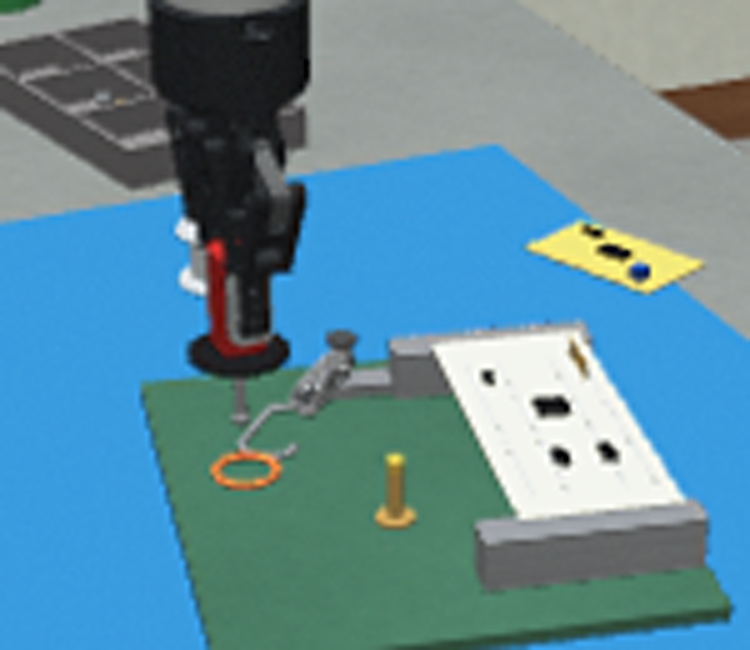

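View pics/g3t.png

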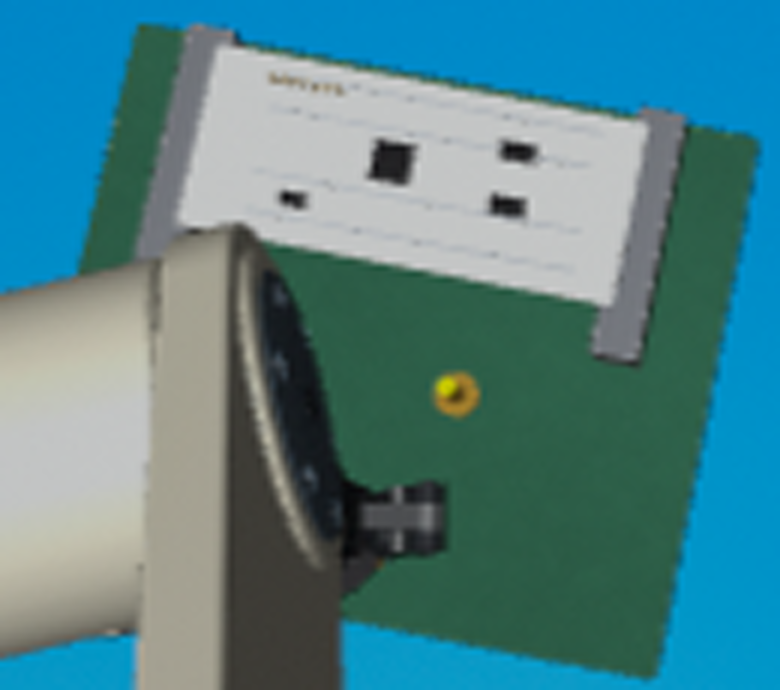

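The ball, at side crop (239,416), hangs above and slightly left of the ring centre at (247,470). I'll compare the two through one camera.

```bash
python3 - <<'E'
from h import *
f=lambda x,y:((x+.5)/5-.5+155,(y+.5)/5-.5+100)
b=onz("side",*f(239,416),63.8);g=onz("side",*f(247,470),34);print(b,g,g-b,"err",b[:2]-[485.2,108.7])
z=np.load("g3.npz")['p'];hsv=cv2.cvtColor(z,cv2.COLOR_RGB2HSV);H,S,V=[hsv[...,i].astype(int) for i in range(3)]
m=(H>=3)&(H<20)&(S>140)&(V>100);m[:185]=0;m[205:]=0;m[:,:190]=0;m[:,215:]=0
ys,xs=np.nonzero(m);e=cv2.fitEllipse(np.stack([xs,ys],1).astype(np.float32));print(e,onz("side",*e[0],34))
E
```

```text
[485.06884782 109.40279004  63.8       ] [486.92767652 105.34286627  34.        ] [  1.85882869  -4.05992377 -29.8       ] err [-0.13115218  0.70279004]
((203.72653198242188, 193.75021362304688), (6.3425517082214355, 12.40475845336914), 88.2732162475586) [486.0064649  104.88031488  34.        ]
```

step_arm(rows=[[0.8,-1,0,0,0,0,15],[1.5,-1.9,-3,0,0,0,15],[1.5,-1.9,-10,0,0,0,15],[1.5,-1.9,-18,0,0,0,15],[1.5,-1.9,-26,0,0,0,15],[1.5,-1.9,-34,0,0,0,15],[1.5,-1.9,-39.5,0,0,0,15],[1.5,-1.9,-39.5,0,0,0,15]])

```text
clock: 7.3
eef_pos: [486.3, 106.8, 73.7]
tcp_rot: [-1.461, 1.568, -3.03]
contact_force: [-0.2, 0.3, -1.2]
opening: 0.27
```

```bash
python3 look.py side 155 130 120 100 6 g4;python3 st.py
```

```text
7.35 [486.56 106.8   74.03] f [-0.4  -0.06 -0.38] t [-0.04 -0.03  0.02] 0.2662648533405521
turn to jaw -y [ 0.0002 -0.0022 -0.0017] q [0.21 0.38 2.03 0.   0.74 1.78]
```

View pics/g4.png

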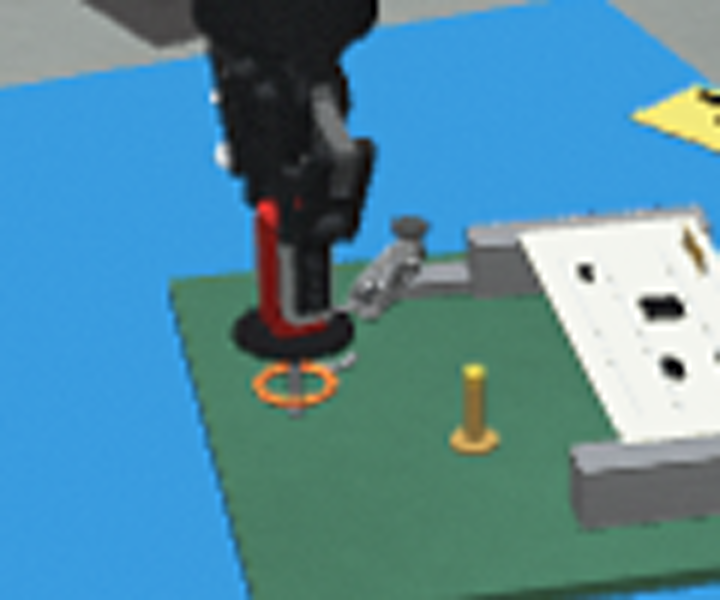

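The pin is through the ring, with its ball at crop (295,410) below the ring's plane. I'll draw it out.

step_arm(rows=[[-5,-5.2,0,0,0,0,15],[-12,-12.4,0,0,0,0,15],[-20,-20.7,0,0,0,0,15],[-28,-29,0,0,0,0,15],[-36,-37.2,0,0,0,0,15],[-43,-44.5,0,0,0,0,15],[-47.5,-49.2,0,0,0,0,15],[-48,-49.7,0,0,0,0,15]])

```text
clock: 8.35
eef_pos: [438.6, 56.9, 74.2]
tcp_rot: [-1.564, 1.569, -3.134]
contact_force: [3.0, 3.2, -0.6]
opening: 0.271
```

```bash
python3 look.py side 155 130 120 100 6 g5;python3 st.py
python3 - <<'E'
from h import *
S=np.array([581.2,207.]);p=r.sense()['eef_pos'][:2];print("rad",np.linalg.norm(p-S),np.degrees(np.arctan2(*(p-S)[::-1])))
for a in np.linspace(-133.8,-101.5,9)[1:]:
    q=S+206*np.array([np.cos(np.radians(a)),np.sin(np.radians(a))]);print((q-p).round(1))
E
```

```text
8.4 [438.78  57.04  74.15] f [ 2.43  2.41 -0.39] t [ 0.67 -0.65  0.05] 0.2689693760640885
turn to jaw -y [ 0.     -0.0017 -0.0013] q [0.13 0.31 2.14 0.   0.69 1.69]
rad 206.81423845183028 -133.52399374860173
[10.7 -8.4]
[ 22.1 -17.3]
[ 34.2 -25.3]
[ 46.8 -32.5]
[ 59.9 -38.8]
[ 73.4 -44.1]
[ 87.2 -48.5]
[101.4 -51.9]
```

View pics/g5.png

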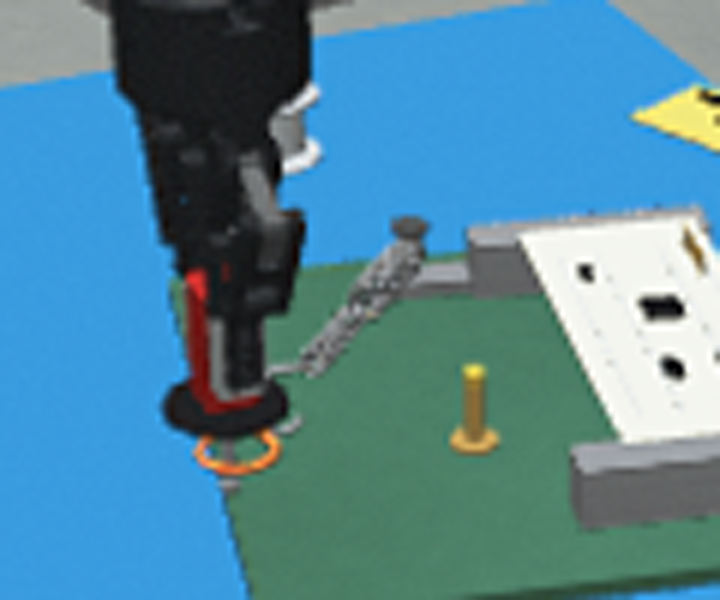

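The spring is stretched with about 4 N on the pin, as expected, and the ring is at crop (238,450). I'll check its radius before the swing.

```bash
python3 - <<'E'
from h import *
z=np.load("g5.npz")['p'];hsv=cv2.cvtColor(z,cv2.COLOR_RGB2HSV);H,S,V=[hsv[...,i].astype(int) for i in range(3)]
m=(H>=3)&(H<20)&(S>140)&(V>100);m[:198]=0;m[213:]=0;m[:,:184]=0;m[:,205:]=0
ys,xs=np.nonzero(m);print(xs.min(),xs.max(),ys.min(),ys.max())
e=((xs.min()+xs.max())/2,ys.max()-4)
for c in [((238+.5)/6-.5+155,(450+.5)/6-.5+130)]:
  g=onz("side",*c,34)[:2];print(g,np.linalg.norm(g-[581.2,207]),np.linalg.norm(g-[552.3,65]))
E
```

```text
188 201 201 208
[445.2480118   62.67187838] 198.27644788407875 107.07730070842413
```

step_arm(rows=[[11.1,-7.2,0,0,0,0,15],[22.5,-16,0,0,0,0,15],[34.5,-24.3,0,0,0,0,15],[46.9,-31.7,0,0,0,0,15],[59.9,-38,0,0,0,0,15],[73.3,-43.3,0,0,0,0,15],[87,-47.6,0,0,0,0,15],[101.3,-51,0,0,0,0,15]])

```text
clock: 9.4
eef_pos: [540.7, 5.9, 74.0]
tcp_rot: [-1.608, 1.569, 3.106]
contact_force: [0.9, 4.2, -0.6]
opening: 0.272
```

```bash
python3 look.py side 175 130 120 100 6 g6;python3 look.py top 135 140 130 115 6 g6t;python3 st.py
```

```text
9.5 [541.99   5.82  74.23] f [ 0.61  4.42 -0.56] t [ 0.89 -0.19  0.04] 0.2713200201204576
turn to jaw -y [-0.     -0.0004 -0.0012] q [0.01 0.43 1.93 0.   0.78 1.58]
```

View pics/g6.png

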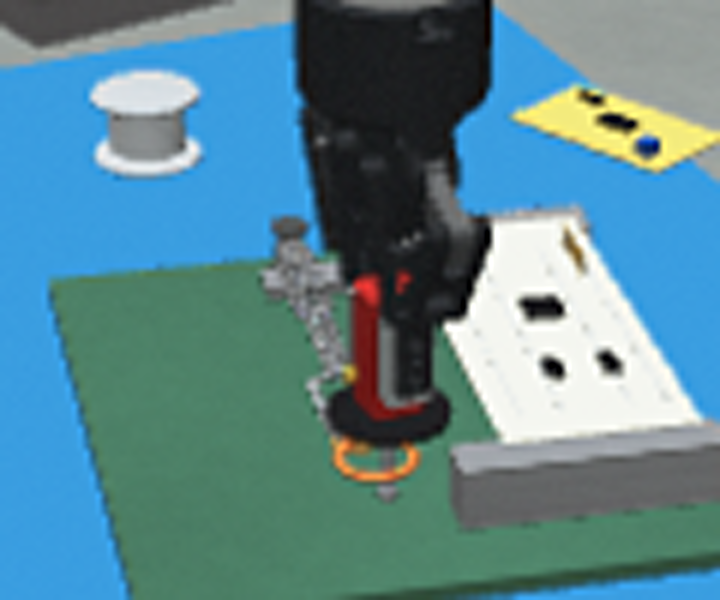

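View pics/g6t.png

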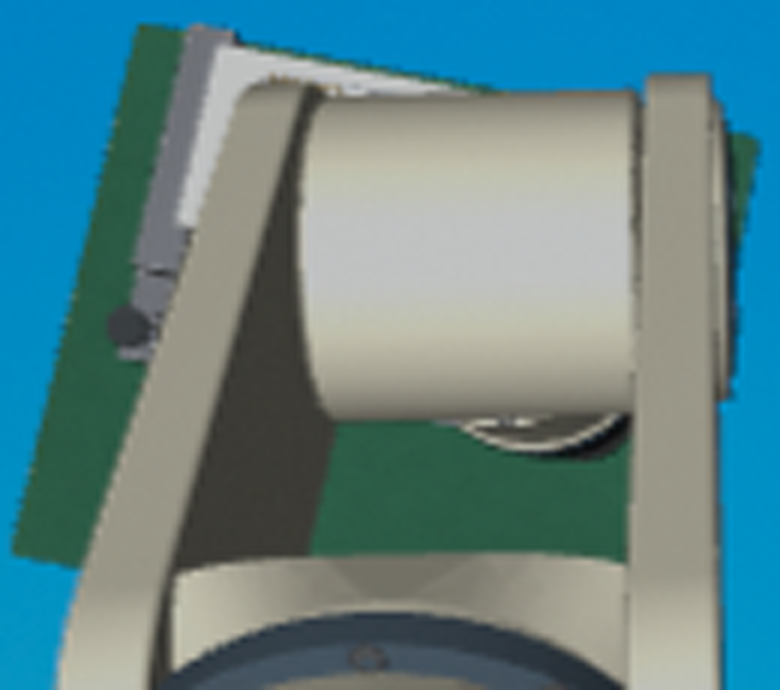

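```bash
python3 - <<'E'
from h import *
f=lambda x,y:((x+.5)/6-.5+175,(y+.5)/6-.5+130)
g=onz("side",*f(377,458),34)[:2];S=np.array([581.2,207.]);P=np.array([552.3,65.2])
e=(P-S)/np.linalg.norm(P-S);l=np.array([-e[1],e[0]])
t=r.sense()['eef_pos'][:2]
for n,q in(("ring",g),("tcp",t)): print(n,q,"radial from post",(q-P)@e,"lat",(q-P)@l)
s=S+e*(np.linalg.norm(P-S)+22)
print(s)
E
```

```text
ring [540.00358123  13.64069474] radial from post 52.97635042102313 lat -1.7521897949580354
tcp [541.99243423   5.81873432] radial from post 60.24356988891138 lat 1.7586679908941376
[547.90653896  43.64315654]
```

The ring sits at about post +52 mm on the stud–post line, and the post is on the open side of the shank. I'll ease it inward to seat.

step_arm(rows=[[0,4,0,0,0,0,15],[0.5,9,0,0,0,0,15],[1.5,14,0,0,0,0,15],[2.5,20,0,0,0,0,15],[3.5,26,0,0,0,0,15],[4.5,32,0,0,0,0,15],[5.5,37,0,0,0,0,15],[5.7,37.5,0,0,0,0,15]])

```text
clock: 10.5
eef_pos: [547.6, 43.5, 74.2]
tcp_rot: [-1.276, 1.57, -2.845]
contact_force: [0.3, -0.8, -0.9]
opening: 0.266
```

```bash
python3 look.py side 175 130 120 100 6 g7;python3 st.py
```

```text
10.55 [547.59  43.39  74.15] f [-0.06 -0.73 -0.05] t [-0.    0.02  0.  ] 0.2690175585874753
turn to jaw -y [ 0.0002 -0.0007 -0.0015] q [ 0.08  0.44  1.92 -0.    0.79  1.65]
```

View pics/g7.png

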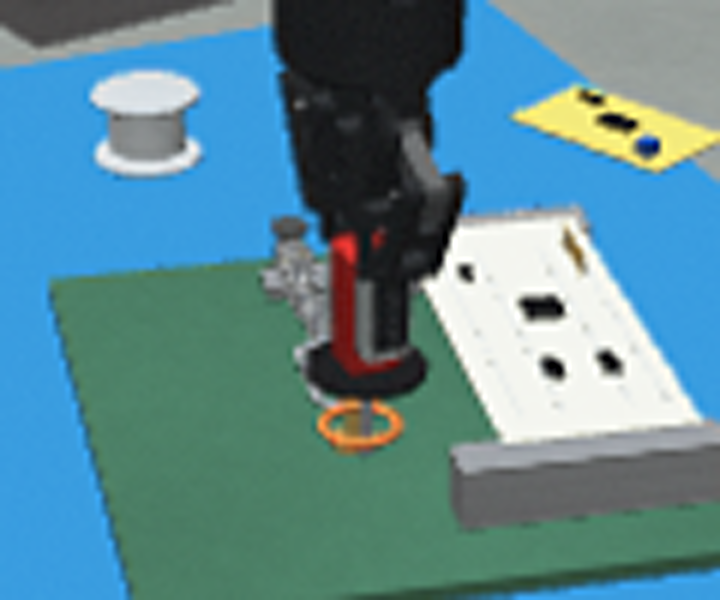

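The moment on the tool is zero, and the pin at crop (366,418) stands inside the ring centred at (361,425), so the hook is carrying the spring. I'll lift straight out.

step_arm(rows=[[0,0,4,0,0,0,15],[0,0,10,0,0,0,15],[0,0,18,0,0,0,15],[0,0,30,0,0,0,15],[0,0,45,0,0,0,15],[0,0,60,0,0,0,15],[0,0,75,0,0,0,15],[0,0,85,0,0,0,15]])

```text
clock: 11.55
eef_pos: [548.0, 43.4, 160.5]
tcp_rot: [1.376, 1.57, -0.194]
contact_force: [0.3, 0.4, -0.3]
opening: 0.268
```

```bash
python3 look.py side 175 130 120 100 6 g8;python3 st.py
```

```text
11.6 [548.51  43.48 161.4 ] f [0.94 1.04 0.54] t [ 0.03 -0.06 -0.  ] 0.2687022113725743
turn to jaw -y [-0.      0.0017 -0.0015] q [ 0.08  0.32  1.86 -0.    0.96  1.65]
```

View pics/g8.png

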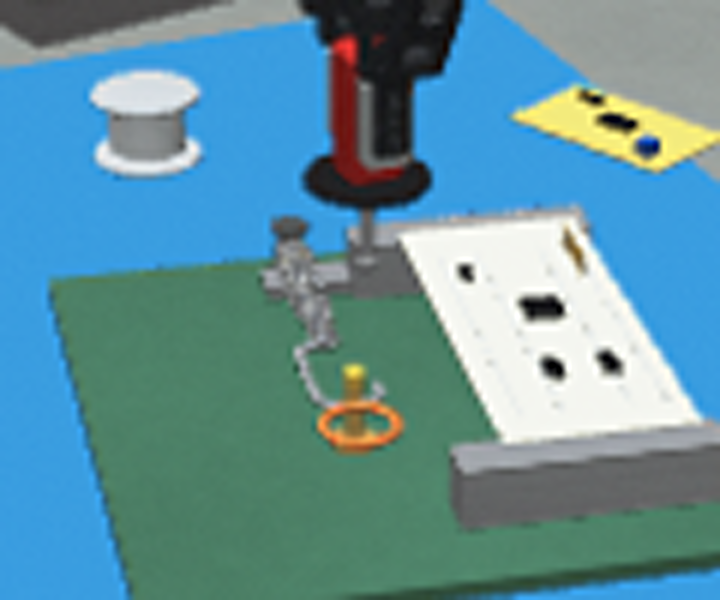

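The hook is round the post at crop (354,390), with the shank to its left and the lip to its right. Now I'll take the puller back to the stand.

step_arm(rows=[[4,-28,0,0,0,0,15],[10,-70,0,0,0,0,15],[16,-114,0,0,0,0,15],[22,-158,0,0,0,0,15],[29,-202,0,0,0,0,15],[35,-245,0,0,0,0,15],[40,-282,0,0,0,0,15],[41.8,-295,0,0,0,0,15]])

```text
clock: 12.6
eef_pos: [590.2, -253.4, 161.0]
tcp_rot: [1.515, 1.569, -0.056]
contact_force: [0.5, 0.4, -0.9]
opening: 0.269
```

```bash
python3 look.py side 225 130 180 140 4 g9;python3 st.py
```

```text
12.65 [ 590.3  -253.83  161.04] f [ 0.31 -0.41 -0.96] t [-0.02 -0.06 -0.02] 0.27108901393689494
turn to jaw -y [0.0005 0.0016 0.0001] q [-0.41  0.45  1.66  0.    1.03  1.16]
```

View pics/g9.png

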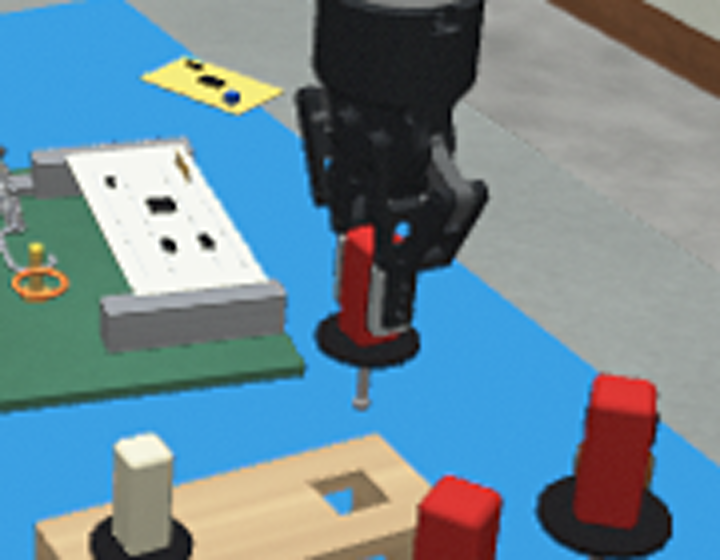

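Same view as at the lift, with the stand and hole unmoved. I'll lower to about z 71.

step_arm(rows=[[0,2,-10,0,0,0,15],[0,2,-28,0,0,0,15],[0,2,-44,0,0,0,15],[0,2,-58,0,0,0,15],[0,2,-70,0,0,0,15],[0,2,-80,0,0,0,15],[0,2,-87,0,0,0,15],[0,2,-90,0,0,0,15]])

```text
clock: 13.65
eef_pos: [590.2, -251.8, 70.7]
tcp_rot: [1.323, 1.569, -0.248]
contact_force: [-0.4, -0.0, -0.6]
opening: 0.272
```

```bash
python3 look.py side 225 150 180 140 4 g10;python3 st.py
```

```text
13.7 [ 590.18 -251.81   70.58] f [-0.54  0.46 -1.25] t [ 0.04 -0.03 -0.03] 0.2707656842502138
turn to jaw -y [0.0003 0.0013 0.0002] q [-0.41  0.56  1.71  0.    0.87  1.17]
```

View pics/g10.png

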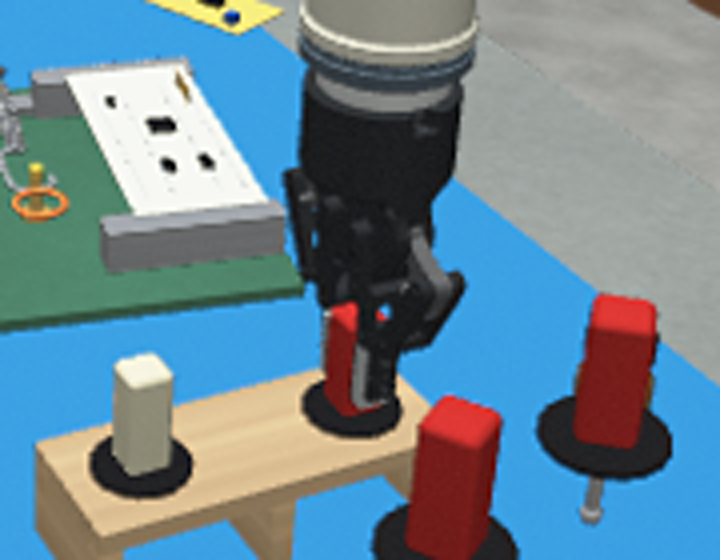

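The puller is in its hole, with the flange at crop (352,410) at stand level. I'll ease down 1 mm, then open.

step_arm(rows=[[0,0,-0.7,0,0,0,15],[0,0,-1.2,0,0,0,15],[0,0,-1.2,0,0,0,26],[0,0,-1.2,0,0,0,35],[0,0,-1.2,0,0,0,50],[0,0,-1.2,0,0,0,70],[0,0,-1.2,0,0,0,85],[0,0,-1.2,0,0,0,85]])

```text
clock: 14.7
eef_pos: [590.2, -251.8, 69.3]
tcp_rot: [1.327, 1.57, -0.244]
contact_force: [-0.0, -0.2, -0.5]
opening: 0.998
```

step_arm(rows=[[0,0,0,0,0,0,85],[0,0,10,0,0,0,85],[0,0,30,0,0,0,85],[0,0,55,0,0,0,85],[0,0,85,0,0,0,85],[0,0,115,0,0,0,85],[0,0,140,0,0,0,85],[0,0,150,0,0,0,85]])

```text
clock: 15.7
eef_pos: [591.1, -252.2, 222.5]
tcp_rot: [1.203, 1.566, -0.368]
contact_force: [-0.1, 0.8, -0.4]
opening: 0.997
```

```bash
python3 look.py side 165 130 250 180 3 g11;python3 st.py
```

```text
15.75 [ 591.17 -252.25  222.71] f [ 0.32 -0.17  1.65] t [-0.03  0.01  0.01] 0.9922549304762185
turn to jaw -y [0.0019 0.005  0.0002] q [-0.41  0.39  1.61  0.    1.15  1.17]
```

View pics/g11.png

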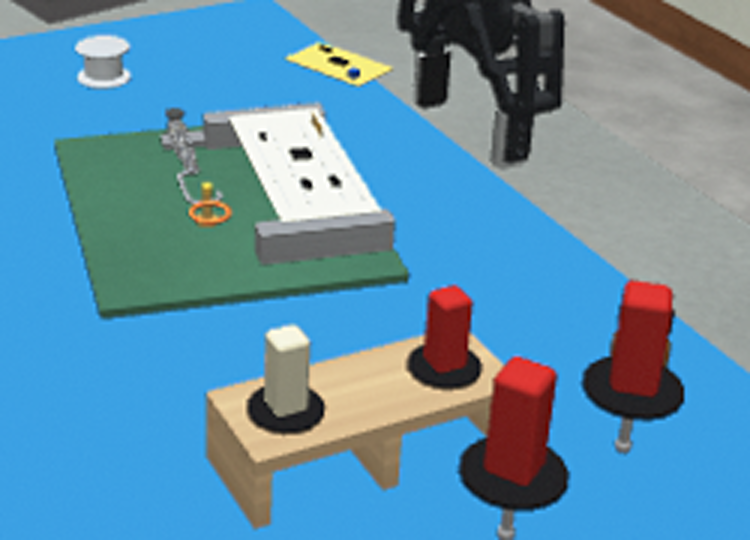

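The puller stands upright in its hole at crop (445,345), the hook is round the post at (207,200), and the gripper is clear and empty. I'll hand in.

```bash
python3 -c "
from rig import order;print(order.sign_off())"
```

```text
the job is handed in; nothing more can be done
None
```

The hook is seated round the yellow-capped anchor post, and the puller is back upright in the stand hole it came from, released. I handed in at about 15.8 s.

I used the smallest red-handled puller, the one in the stand. I put its pin through the ring, drew the ring out to about 50 mm past the post (about 4 N on the pin), swung it onto the stud–post line, eased it in to seat and lifted the pin out. The fingers held only the handle throughout.

- **Last side picture:** the post is inside the hook, the puller's flange is flat on the stand, and the open gripper is about 150 mm above, touching nothing. The spring's pull had come off the tool before I lifted the pin out.
- **Disagreement:** the two cameras differed by about 1–5 mm, with the side view reading lower in y. That was within the clearances, and I aimed the ring insertion between the two readings.
- **Not checked:** during the swing the arm hid the spring from the top camera, and I took no top picture afterwards. The seating is confirmed from the side view only.

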